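Set up the phone to film the carving of a bowl

ROBOT

A 7-joint arm with a two-finger parallel gripper is mounted at the origin on the work surface. World frame = base frame: x ahead of the robot, y to its left, z up, the work surface at z = 0. Lengths are in m, angles in rad, forces in N, time in s.
With the tool pointing down it reaches from about 0.425 to 0.875 m from the base axis. Payload 4.7 kg.
Tool frame: the origin (TCP) lies at the very end of the fingers, on their centre line; the grasp point (between the pads) lies 19 mm behind it; z points along the fingers, y is the direction in which the jaws open and shut (so a half turn about z gives the same grasp; the last joint's range is limited). The gripper opens to 87 mm and grips with 3 to 60 N. Pads are 19 mm wide; open, the fingers measure 117 mm over their backs; the gripper's body (75 mm by 190 mm) begins 51 mm behind the grasp point.
Start: joints at [-1.112, 0.321, -0.07, 1.45, 0.023, 1.371, -0.057], TCP at [0.28, 0.587, 0.184] pointing down, gripper open.
Joint ranges: [-2.86, 2.86], [-0.3, 2.09], [-1.38, 1.24], [0.06, 2.45], [-1.56, 4.7], [0.09, 2.05], [-2.69, 2.69]. Speed limits (rad/s): [2.57, 2.57, 3.14, 3.14, 3.14, 3.14, 3.14].

INTERFACE

Orientations are given as a rotation vector (axis times angle).
In Python, from bench import * gives the robot as it stands.
- The arm moves only by the shell command python3 -m jog 'ROWS' [OPENING] [FORCE]. ROWS is JSON, a list of rows, each a list of 4 numbers: the shift along the world's x, y, z in mm, then the turn about the world's z in rad. In form: [[x, y, z, twist], ...]. A call has exactly 8 rows; each row is the pose to reach, as a shift and turn from the pose commanded when the call began; what a row does not reach only later rows make up. A row lasts 1/8 s, in which the tool goes at most 62.5 mm and 10.7 degrees, less where a joint would pass 70% of its speed; a pose out of reach is approached as far as the arm can. A call with a gripper value outside its range is refused whole. OPENING is the opening, from -1 (shut) to 1 (fully open), set as the call begins (- or left out, the last holds). The fingers move at their own pace and stop on an object; FORCE is the grip in N (left out, the last holds). Time passes only in rows, so rows that repeat a pose let the fingers close, or fill a call up. It gives the time, the measured TCP pose, the force and the opening at its end, in the units of the state.
- get_state(): the state, without advancing time (a new reading comes with each control period).
- get_image(name): name is "side" or "top"; returns a dict with "image" (400x640x3 uint8, red, green, blue), "fx", "fy", "cx", "cy" (pixels), "position" and "rotation" of the camera in the world. Camera axes: x right, y down, z forward; pixel columns grow to the right and rows downward; lengths in m; the calibration is good to about 2 mm. A picture is of the moment at which its call begins. There is no depth.
- close_job(): hands the job in, once; it reports no verdict.
The state is a dict: "time": time; "joint_positions": joint angles; "qd": joint speeds; "joint_torque": joint torques, N m; "position": TCP position; "tool_rot": TCP orientation; "ft_force": force on the tool from outside, world axes, zero at the start; "torque": the same for the moment, N m; "grip_width": opening from 0.0 (shut) to 1.0 (fully open).
Only numpy, scipy, OpenCV 4.12 (cv2) and the standard library are available. Lean on these libraries where they do the work, as an engineer would, in place of code of your own. Each camera call takes 0.05 s, during which the arm holds its last target. There are 200 camera calls.

TASK

Get the phone stand ready to film the bowl: swivel its head until it faces the middle of the bowl and bring the empty cradle upright, then take the phone out of the wooden dock and slide it, long edge down and lens side towards the bowl, fully home in the cradle. With the phone in it, tilt the cradle forward to look down at the bowl by 20 degrees, still facing it. Leave the bowl and everything else on the bench where they are.

Things in the scene. Friction and masses are not known exactly. Their poses are not given: they have to be found in the camera images.
- swivel (a joint): swivel of the stand's head about the stand's vertical column, rad; grows counter-clockwise seen from above; range -1.6 to 1.8; a stiff hinge that stays where it is left
- cradle (a joint): tilt of the cradle about a level axis through head, rad; 0 = upright (slot opens straight up), positive = top leaning forward (towards where the head faces; the handle at the back then rises), negative = leaning back; range -0.8 to 0.8; a stiff hinge that stays where it is left. 20 degrees forward is 0.349
- head (a point): point on the stand's column axis and on the tilt axis, 120 mm above the bench, turning with the swivel: x = the way the head faces, y = tilt axis, z up. The stand is black and dark steel, screwed to the bench: a round foot 124 mm across and 16 mm high, a column 28 mm thick, and on it the swivelling, tilting phone cradle with a bar handle behind
- grip (a point): middle of the rubber handle grip, on the cradle's tilting part: a round bar 24 mm thick and 62 mm long on a thin rod, pointing straight back from the head (along -x of this frame), 125 mm from head. Moving it round the column swivels the head; raising it tilts the cradle forward, lowering it tilts it back; about 3 N either way
- slot (a point): centre of the floor of the cradle's slot, 24 mm above the tilt axis when upright; x = forward, y = along the slot, z = the way the slot opens. The slot is 16 mm wide and 164 mm long between end cheeks 26 mm high; back wall 34 mm high, front wall 26 mm, both with lips above that flare the mouth to about 28 mm (top of the back lip 44 mm above the floor, of the front lip 36 mm)
- phone: black phone in a case, 150 x 75 x 12 mm, 0.2 kg, standing on its long edge in one of the dock's two slots; origin at the centre of the lower long edge, y = along its length, z = up to the other long edge, x = out of the back, lens side (camera bump with three round lenses); -x is the glass screen
- lens (a point): the camera bump on the phone's lens side, at 6, 54, 55 mm from the phone's origin along its x, y, z
- dock: fixed wooden block 130 x 170 mm, 34 mm high, with two parallel slots along its y, 16 mm wide, floor 12 mm above the bench, at x = -38 mm and +38 mm; origin under its centre on the bench. One slot holds the phone, the other the stone
- bowl: round dark wooden bowl, 150 mm across the rim, 65 mm high; origin at the centre of its underside; stays where it is
- stone: grey sharpening stone 120 x 55 x 12.5 mm standing on edge in the dock's other slot; origin at the centre of its lower edge; not needed
- gouge_a: wood-handled gouge about 245 mm long, 28 mm thick, lying on the bench near the robot; origin on the bench, under the blade's handle end; not needed
- gouge_b: wood-handled gouge about 265 mm long, 28 mm thick, lying on the bench left of the stand; origin as for gouge_a; not needed
- mallet: round carver's mallet, 80 mm thick, 244 mm tall, standing on its head; origin under its centre; not needed
- glue: white glue bottle 60 mm thick, 170 mm tall; origin under its centre; not needed
- brush: bench brush about 265 mm long, 45 mm wide, lying flat; origin on the bench at the joint of handle and head; not needed
- offcut: dark wood block 110 x 60 x 40 mm; origin under its centre; not needed
Not all that is in view belongs to the job. Of the things that look like the bowl, the smallest one is meant.

How it is judged:
On the way, in this order (a step that is already met when the one before it is completed fails the run):
1. the head faces the middle of the bowl (within 22 mm sideways) and the empty cradle is upright (within 0.1 rad) (y of bowl in the frame of head between -0.022 and 0.022 m and x of bowl in the frame of head above 0.05 m and value of joint cradle between -0.1 and 0.1 rad and distance between phone and slot above 0.1 m), for 0.2 s.
2. the phone is fully home in the slot, lens side forward, while the cradle is still about upright (within 0.17 rad) (z of phone in the frame of slot between -0.006 and 0.006 m and y of phone in the frame of slot between -0.013 and 0.013 m and x of phone in the frame of slot between -0.008 and 0.008 m and angle between the z axis of phone and the z axis of slot, either way round below 0.22 rad and x of lens in the frame of slot above 0 m and value of joint cradle between -0.17 and 0.17 rad), for 0.2 s.
At the end, for the whole second after the job is handed in: The head faces the bowl (bowl's centre within 22 mm of its facing line), the cradle leans forward 20 degrees (within 5), and the phone rests fully home in the slot (within 6 mm of the floor, 13 mm of the middle), long edge down, lens side forward, released and at rest (y of bowl in the frame of head between -0.022 and 0.022 m and x of bowl in the frame of head above 0.05 m and value of joint cradle between 0.262 and 0.436 rad and z of phone in the frame of slot between -0.006 and 0.006 m and y of phone in the frame of slot between -0.013 and 0.013 m and x of phone in the frame of slot between -0.008 and 0.008 m and angle between the z axis of phone and the z axis of slot, either way round below 0.22 rad and x of lens in the frame of slot above 0 m and linear speed of phone below 0.02 m/s and velocity of joint cradle between -0.03 and 0.03 rad/s); the robot touches nothing.
It fails at once if the bowl is shifted by more than 20 mm (distance of bowl from where it was at the start of the episode above 0.02 m).
It fails at once if another thing on the bench (stone, gouges, mallet, glue, brush, offcut) is shifted by more than 30 mm (distance of any of stone, gouge_a, gouge_b, mallet, glue, brush, offcut from where it was at the start of the episode above 0.03 m).
It also fails if it takes over 72 s, if anything falls off the work surface, if the arm or the gripper's body presses on something with over 40 N, if the wrist force passes 120 N, or if a joint passes its speed limit or range.

## Working session

There is one attempt and no reset: what is moved stays moved. The work goes in short steps, Python scripts to look and compute and a shell command to move; the robot and the scene stay as the last step left them, time stands still between calls to the robot, and variables do not carry over. Pictures are saved under pics/ and viewed, about 8 in all and at most 12, crops included, and the job is handed in when it is done.

```bash
mkdir -p pics; ls
cat > h.py <<'E'
from bench import *
import numpy as np, cv2
def snap(n,f,crop=None,s=1):
    d=get_image(n); im=d["image"][:,:,::-1].copy()
    if crop: x0,y0,x1,y1=crop; im=im[y0:y1,x0:x1]
    if s!=1: im=cv2.resize(im,None,fx=s,fy=s,interpolation=cv2.INTER_CUBIC)
    cv2.imwrite("pics/"+f,im); np.savez("pics/"+n+".npz",**d); return d
def load(n): return dict(np.load("pics/"+n+".npz"))
def w(d,u,v,z):
    r=np.array([(u-d["cx"])/d["fx"],(v-d["cy"])/d["fy"],1]); r=np.array(d["rotation"])@r; p=np.array(d["position"]); return p+r*(z-p[2])/r[2]
def px(d,P):
    c=np.array(d["rotation"]).T@(np.array(P)-d["position"]); return np.array([d["fx"]*c[0]/c[2]+d["cx"],d["fy"]*c[1]/c[2]+d["cy"]])
E
python3 - <<'E'
from h import *
for n in("top","side"):
    d=snap(n,n+"1.png"); print(d["position"],d["rotation"],d["fx"],d["cx"],d["cy"])
print(get_state())
E
```

```text
pics
[ 0.23819892 -0.02039577  1.58288208] [-2.16452704  2.10919407 -0.18236646] 470.5165046664546 319.3811518570872 199.80497638256287
[ 0.02240695 -0.94838927  1.31353033] [-2.3856003   0.539307   -0.22165881] 428.5250296451192 325.3325920087434 202.21431483410996
{'time': 0.1, 'joint_positions': array([-1.11190686,  0.32172973, -0.07010922,  1.45153851,  0.02263108,
        1.37083883, -0.05690551]), 'qd': array([-0.00077668, -0.00159457,  0.00107774, -0.00253695, -0.000219  ,
       -0.00153578,  0.00056883]), 'joint_torque': array([-9.01470139e-04, -4.92573202e+01, -4.06200550e-01, -3.13397133e+01,
       -6.40566065e-02,  3.96245043e-02,  5.04177137e-05]), 'position': array([0.27947361, 0.58621969, 0.18259088]), 'tool_rot': array([-6.92790959e-01, -3.06397971e+00,  2.68070877e-03]), 'ft_force': array([0.41778974, 0.78465123, 0.32054617]), 'torque': array([-0.01418867, -0.01116243,  0.04126985]), 'grip_width': 0.9994411603084051}
```

View pics/top1.png

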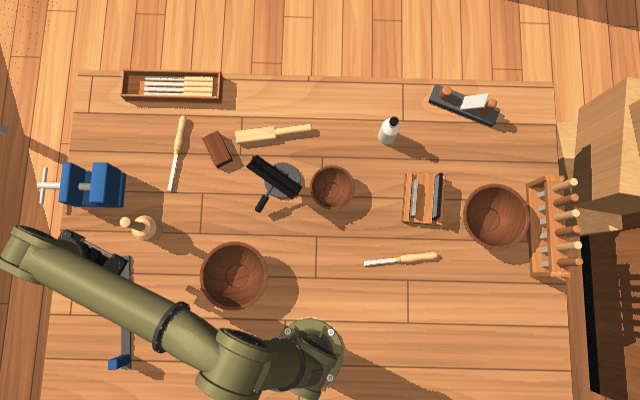

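View pics/side1.png

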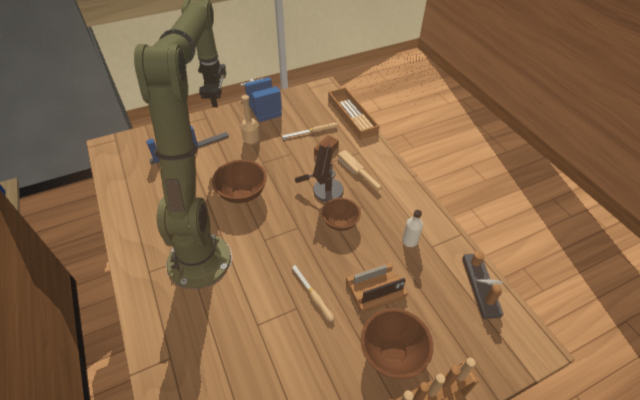

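The top view shows three bowls: (332,187) about 43 px across, (234,275) about 67 px and (497,215) about 66 px. The one at (332,187) is the smallest, so it is the one meant. The stand is at (283,182), its handle grip at (262,203) and the dock at (424,198). The phone is probably the dark plate on the right, at (437,197). I'll confirm in enlarged crops.

Run:
```python
s=open('h.py').read()
s=s.replace('np.savez("pics/','d["rotation"]=cv2.Rodrigues(np.array(d["rotation"],float))[0]; np.savez("pics/')
open('h.py','w').write(s)
from importlib import reload
from h import *
d=snap("top","t2.png",(230,135,460,235),3.4)
e=snap("side","s2.png",(280,125,440,315),3)
for n,u,v,z in [("bowl",332,187,.065),("big1",234,275,.08),("big2",497,215,.08),("bl",310.5,187,.065),("br",354,187,.065),("foot",286,181,.016),("grip",262,203,.12)]: print(n,w(d,u,v,z).round(3))
```

```text
bowl [ 0.536 -0.064  0.065]
big1 [0.242 0.239 0.08 ]
big2 [ 0.455 -0.599  0.08 ]
bl [0.534 0.006 0.065]
br [ 0.538 -0.137  0.065]
foot [0.562 0.091 0.016]
grip [0.468 0.156 0.12 ]
```

View pics/t2.png

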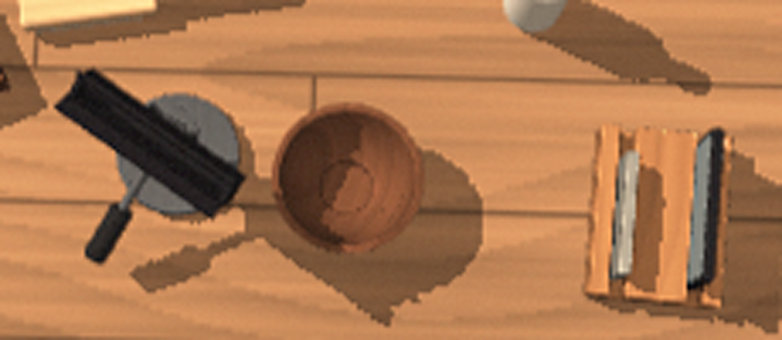

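View pics/s2.png

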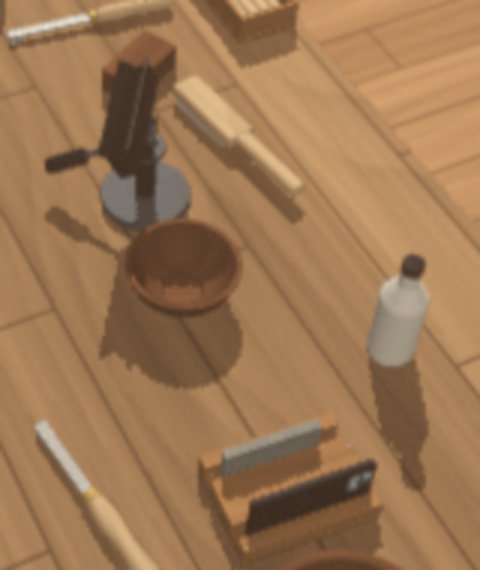

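Run:
```python
from h import *
from scipy.optimize import least_squares
d=load("top"); e=load("side")
T=lambda a,b:np.array([230+a/3.4,135+b/3.4]); S=lambda a,b:np.array([280+a/3,125+b/3])
def g(p,r): x,y,s,t=p; return [x-r*np.cos(t)*np.cos(s),y-r*np.cos(t)*np.sin(s),.12+r*np.sin(t)]
def f(p):
    F=[p[0],p[1],.016]
    return np.concatenate([px(d,F)-T(179,155),px(e,F)-S(146,192),px(d,g(p,.125))-T(108,234),px(e,g(p,.125))-S(68,160)])
r=least_squares(f,[.56,.1,-.6,0]); print(r.x,f(r.x).round(2),np.array(g(r.x,.125)))
B=least_squares(lambda p:np.concatenate([px(d,[*p,.065])-T(349,177),px(e,[*p,.065])-S(184,265)]),[.53,-.06]); print("bowl",B.x,B.fun)
a=d["image"][170:232,395:455,::-1]; b=e["image"][255:315,340:412,::-1]
a=cv2.resize(a,None,fx=6,fy=6,interpolation=2); b=cv2.resize(b,None,fx=6,fy=6,interpolation=2)
H=max(a.shape[0],b.shape[0]); m=np.zeros((H,a.shape[1]+b.shape[1],3),np.uint8); m[:a.shape[0],:a.shape[1]]=a; m[:b.shape[0],a.shape[1]:]=b
cv2.imwrite("pics/dock.png",m); print(a.shape,b.shape)
R=cv2.Rodrigues(get_state()["tool_rot"])[0]; print("tool y",R[:,1],"z",R[:,2])
```

```text
[ 0.56574408  0.10138111 -0.61813566 -0.52287466] [ 0.27 -0.73 -0.8   0.17  0.12 -0.75 -1.    0.32] [0.47748519 0.16414186 0.0575784 ]
bowl [ 0.53651922 -0.06780946] [ 0.3647371  -0.2274684  -0.4131031  -0.31497022]
(372, 360, 3) (360, 432, 3)
tool y [ 0.43022468  0.90272114 -0.00112596] z [-4.14895729e-04 -1.04955648e-03 -9.99999363e-01]
```

View pics/dock.png

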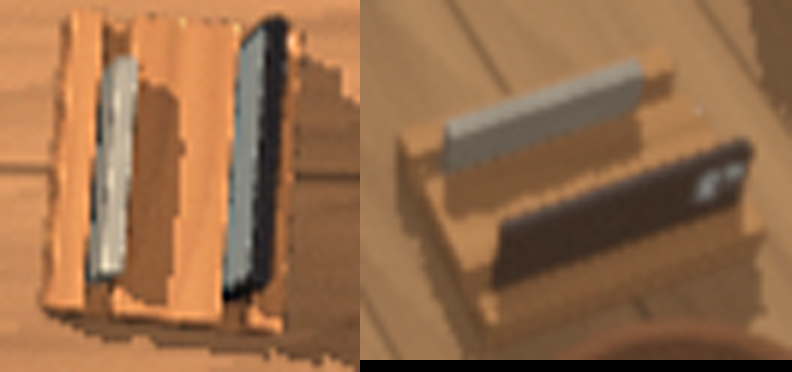

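```bash
python3 - <<'E'
from h import *
from scipy.optimize import least_squares
d=load("top"); e=load("side")
T=lambda a,b:np.array([395+a/6,170+b/6]); S=lambda a,b:np.array([340+(a-360)/6,255+b/6])
print("top far/near",w(d,*T(278,17),.087),w(d,*T(260,293),.087))
print("side far/near",w(e,*S(750,142),.085),w(e,*S(500,220),.085))
# dock corners local
L=[(65,85),(-65,85),(-65,-85),(65,-85)]
def P(p,l,z): x,y,a=p; return [x+np.cos(a)*l[0]-np.sin(a)*l[1],y+np.sin(a)*l[0]+np.cos(a)*l[1],z]
q=[T(68,12),T(300,25),T(42,305),T(282,330)]; l=[(-.065,.085),(.065,.085),(-.065,-.085),(.065,-.085)]
f=lambda p:np.concatenate([px(d,P(p,a,.034))-b for a,b in zip(l,q)])
r=least_squares(f,[.5,-.36,-1.5]); print(r.x,r.fun.round(2))
for X in(-.038,.038): print(X,P(r.x,(X,0),0))
# phone fit: x,y,yaw: phone x lens dir
def g(p):
    return np.concatenate([px(d,P(p,(0,.074),.087))-T(278,17),px(d,P(p,(0,-.074),.087))-T(260,293),px(e,P(p,(.006,.075),.085))-S(750,142),px(e,P(p,(.006,-.075),.085))-S(500,220)])
r=least_squares(g,[.5,-.4,-1.5]); print("phone",r.x,r.fun.round(2))
E
python3 -m jog '[[50,-100,0,0],[100,-200,0,0],[150,-300,0,0],[194,-360,0,-0.08],[194,-419,0,-0.17],[194,-419,0,-0.17],[194,-419,-60,-0.17],[194,-419,-60,-0.17]]' 0.6 12
```

```text
top far/near [ 0.58808485 -0.4192902   0.087     ] [ 0.43667355 -0.40701756  0.087     ]
side far/near [ 0.59215176 -0.41863444  0.085     ] [ 0.44487287 -0.40176625  0.085     ]
[ 0.5134141  -0.37332215 -1.64431602] [-0.13 -0.81 -0.38  0.8   0.7   0.15 -0.2  -0.14]
-0.038 [np.float64(0.516205336648482), np.float64(-0.3354248024537638), 0]
0.038 [np.float64(0.510622872367011), np.float64(-0.41121949944864666), 0]
phone [ 0.51511674 -0.40924023 -1.66484245] [-0.95 -0.24 -1.5  -1.51 -0.15  1.21 -0.39  2.22]
time: 1.2
position: [0.4741, 0.1648, 0.1227]
tool_rot: [0.955, 2.993, -0.0]
ft_force: [0.4, 0.2, -0.2]
grip_width: 0.799
```

```bash
python3 -m jog '[[0,1,-40,0],[0,1,-86,0],[0,1,-86,0],[0,1,-86,0],[0,1,-86,0],[0,1,-86,0],[0,1,-86,0],[0,1,-86,0]]' 0.2 10
python3 - <<'E'
from h import *
d=snap("top","a.png",(225,145,325,245),4); 
e=get_image("side")["image"][120:220,280:380,::-1]
a=cv2.imread("pics/a.png"); cv2.imwrite("pics/ab.png",np.hstack([a,cv2.resize(e,None,fx=4,fy=4,interpolation=2)]))
E
```

```text
time: 2.2
position: [0.4738, 0.1688, 0.0379]
tool_rot: [0.95, 2.994, 0.001]
ft_force: [0.6, -0.2, -0.3]
grip_width: 0.601
```

View pics/ab.png

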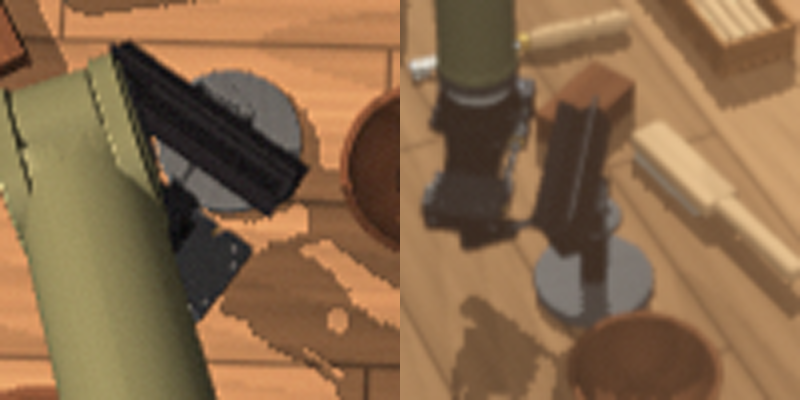

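```bash
python3 -m jog '[[0,0,0,0],[0,0,0,0],[0,0,0,0],[0,0,0,0],[0,0,0,0],[0,0,0,0],[0,0,0,0],[0,0,0,0]]' -1 12
```

```text
time: 3.3
position: [0.4737, 0.1688, 0.0376]
tool_rot: [0.951, 2.994, 0.0]
ft_force: [1.0, 0.3, 0.3]
grip_width: 0.005
```

Run:
```python
from h import *
from scipy.optimize import least_squares
d=load("top"); e=load("side")
T=lambda a,b:np.array([230+a/3.4,135+b/3.4]); S=lambda a,b:np.array([280+a/3,125+b/3])
for n,t,s in [("grip",(108,234),(68,160)),("outer",(97,258),(50,165)),("inner",(121,210),(87,155)),("foot",(179,155),(146,192)),("bowl",(349,177),(184,265))]:
    r=least_squares(lambda p:np.concatenate([px(d,p)-T(*t),px(e,p)-S(*s)]),[.5,.1,.1]); print(n,r.x.round(4),r.fun.round(2))
st=get_state(); print(px(d,st["position"]),px(e,st["position"]))
i=snap("side","b.png",(280,130,360,210),7)
```

```text
grip [0.4774 0.1636 0.0588] [ 0.23 -0.77 -0.97  0.21]
outer [0.4552 0.1744 0.0485] [ 0.23 -0.78 -0.98  0.2 ]
inner [0.4994 0.1507 0.0709] [ 0.26 -0.85 -1.07  0.24]
foot [0.5657 0.1016 0.0156] [ 0.21 -0.69 -0.84  0.2 ]
bowl [ 0.5374 -0.067   0.0613] [ 0.09 -0.29 -0.34  0.08]
[261.12183079 205.11012586] [300.49404705 181.5809515 ]
```

View pics/b.png

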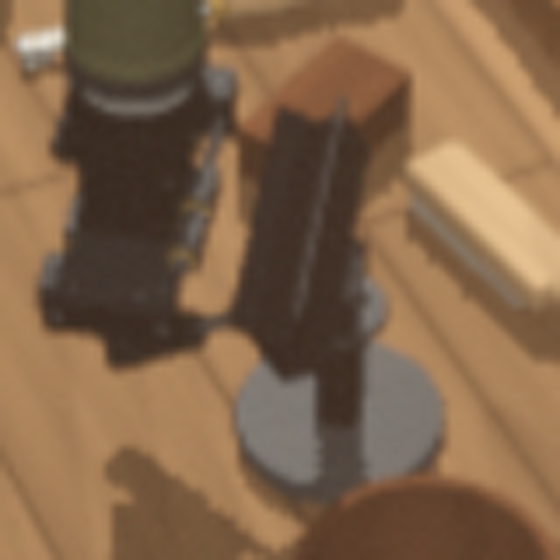

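Run:
```python
from h import *
e=load("side")  # current (shut)
def z(n,d,x0,y0,S=50,k=7):
    im=d["image"][y0:y0+S,x0:x0+S+5,::-1].astype(float); im=np.clip(255*(im/255)**.5,0,255).astype(np.uint8)
    return cv2.resize(im,None,fx=k,fy=k,interpolation=2)
st=get_state(); p=st["position"]
t=get_image("top")
a=z("s",e,285,145)
for q in ([0,0,0],[0,0,.019],[0,0,.07]):
    c=(px(e,p+np.array(q))-[285,145])*7; cv2.circle(a,tuple(int(v) for v in c),3,(0,0,255),-1)
old=cv2.imread("pics/side1.png")[:,:,::-1]
b=z("s",{"image":old},285,145)
cv2.imwrite("pics/c.png",np.hstack([b,a]))
```

```text
(no output)
```

View pics/c.png

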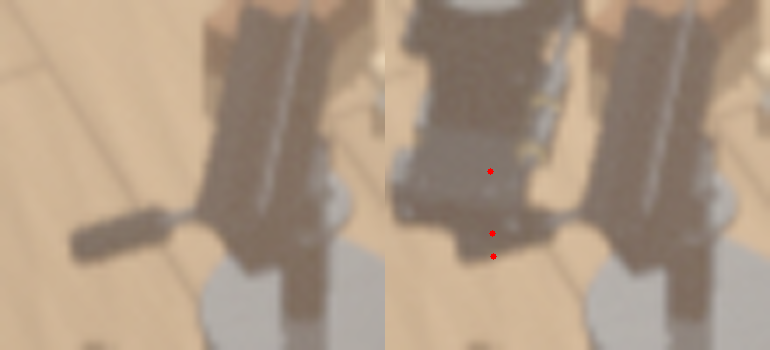

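Run:
```python
from h import *
e=load("side");d=load("top")
st=get_state(); p=st["position"]; R=cv2.Rodrigues(st["tool_rot"])[0]
for nm,c in (("side",e),("top",d)):
  for a in (-.0375,.0375):
    for b in (-.095,.095): print(nm,a,b,px(c,p+R@[a,b,-.07]).round(1))
  for b in(-.095,-.0375,.0375,.095): print("alt",b,px(c,p+R@[b,0.0375 if nm=="side" else 0,-.07]).round(1))
print(R[:,0],R[:,1])
```

```text
side -0.0375 -0.095 [304.6 188.1]
side -0.0375 0.095 [313.7 154.4]
side 0.0375 -0.095 [285.4 185.5]
side 0.0375 0.095 [295.7 152.1]
alt -0.095 [325.2 165.9]
alt -0.0375 [311.1 164.1]
alt 0.0375 [292.7 161.7]
alt 0.095 [278.8 160. ]
top -0.0375 -0.095 [289.6 210.1]
top -0.0375 0.095 [242.3 175. ]
top 0.0375 -0.095 [275.1 229. ]
top 0.0375 0.095 [227.7 193.4]
alt -0.095 [276.8 178.3]
alt -0.0375 [265.8 192.4]
alt 0.0375 [251.3 211.1]
alt 0.095 [240.  225.6]
[-8.16897354e-01  5.76783072e-01 -1.70274376e-05] [5.76783069e-01 8.16897352e-01 8.83085643e-05]
```

Run:
```python
from h import *
e=load("side")
p=np.array([.27947,.58622,.18259]); R=cv2.Rodrigues(np.array([-.69279,-3.06398,.00268]))[0]
for q in ([0,0,0],[0,.05,0],[0,-.05,0],[0,0,-.019],[0,0,-.07],[0,.095,-.07],[0,-.095,-.07]): print(q,px(e,p+R@q).round(1))
a=cv2.imread("pics/side1.png")[50:130,170:270]; a=cv2.resize(a,None,fx=5,fy=5,interpolation=2); a=np.clip(255*(a/255.)**.6,0,255)
b=load("side")["image"][140:200,270:330,::-1]; b=np.clip(255*(cv2.resize(b,(400,400),interpolation=2)/255.)**.6,0,255)
cv2.imwrite("pics/d.png",np.hstack([a,b]))
```

```text
[0, 0, 0] [218.3 107.5]
[0, 0.05, 0] [220.1 100.4]
[0, -0.05, 0] [216.4 114.8]
[0, 0, -0.019] [217.5 103.8]
[0, 0, -0.07] [215.4  93.6]
[0, 0.095, -0.07] [219.   80.4]
[0, -0.095, -0.07] [211.5 107.7][ WARN:0@0.093] global loadsave.cpp:1063 imwrite_ Unsupported depth image for selected encoder is fallbacked to CV_8U.
```

View pics/d.png

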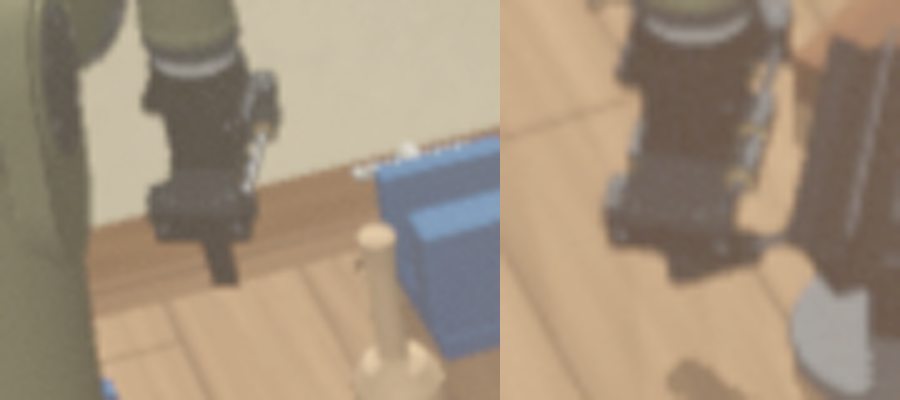

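The fingers closed on nothing. In the side view the gripper appears about 8–12 px higher than its reported pose, at the start pose too. That would put the tips above the bar. I'll open, go 25 mm lower and check the force before changing anything else.

```bash
python3 -m jog '[[0,0,0,0],[0,0,0,0],[0,0,0,0],[0,0,-7,0],[0,0,-13,0],[0,0,-19,0],[0,0,-25,0],[0,0,-25,0]]' 0.2 12; python3 -m jog '[[0,0,0,0],[0,0,0,0],[0,0,0,0],[0,0,0,0],[0,0,0,0],[0,0,0,0],[0,0,0,0],[0,0,0,0]]' -1 12
python3 - <<'E'
from h import *
from scipy.optimize import least_squares
e=load("side");d=load("top")
p=np.array([.4737,.1688,.0376]);R=cv2.Rodrigues(np.array([.951,2.994,0]))[0]
p0=np.array([.27947,.58622,.18259]); R0=cv2.Rodrigues(np.array([-.69279,-3.06398,.00268]))[0]
o=[(e,p,R,[-.0375,-.095,-.07],(305.7,175.7)),(e,p,R,[.0375,-.095,-.07],(286,175.7)),(d,p,R,[-.0375,-.095,-.07],(287.5,207.5)),(e,p0,R0,[0,-.05,0],(215.5,106.6))]
r=least_squares(lambda q:np.concatenate([px(c,P+q+M@l)-u for c,P,M,l,u in o]),[0,0,0]); print(r.x,r.fun.round(1))
E
```

```text
time: 4.4
position: [0.4732, 0.1685, 0.0119]
tool_rot: [-0.95, -2.993, 0.001]
ft_force: [-0.4, 0.1, -0.2]
grip_width: 0.595
time: 5.4
position: [0.474, 0.1691, 0.0128]
tool_rot: [0.95, 2.994, 0.001]
ft_force: [1.3, 2.2, 0.0]
grip_width: 0.272
[0.00500845 0.00428185 0.04753565] [-0.6  2.6 -0.5  0.  -0.2 -1.3 -0.2 -2. ]
```

Grip width 0.272 is 24 mm, so the bar is between the pads. The tool's true height is therefore about 40 mm above the reported one, relative to what the cameras measure. I'll regrasp deeper, then calibrate the offset by touch later.

```bash
python3 -m jog '[[0,0,0,0],[0,0,0,0],[0,0,-7,0],[0,0,-14,0],[0,0,-14,0],[0,0,-14,0],[0,0,-14,0],[0,0,-14,0]]' -0.2 12; python3 -m jog '[[0,0,0,0],[0,0,0,0],[0,0,0,0],[0,0,0,0],[0,0,0,0],[0,0,0,0],[0,0,0,0],[0,0,0,0]]' -1 14
python3 - <<'E'
import numpy as np
# bar arc: from tilt -.52 to 0, swivel from -.618 to -1.742, r .13
h=np.array([.5657,.1014]); r=.13
def g(s,t): return np.array([h[0]-r*np.cos(t)*np.cos(s),h[1]-r*np.cos(t)*np.sin(s),.12+r*np.sin(t)])
g0=g(-.618,-.523)
for k in range(13): 
    t=-.523+.523*k/4 if k<=4 else 0
    s=-.618 if k<=4 else -.618-1.124*(k-4)/8
    print(k,((g(s,t)-g0)*1000).round(),round(s+.618,3))
E
```

```text
time: 6.4
position: [0.4739, 0.1689, -0.0012]
tool_rot: [0.95, 2.994, 0.001]
ft_force: [-1.0, 0.5, -0.0]
grip_width: 0.401
time: 7.4
position: [0.4739, 0.169, -0.0013]
tool_rot: [0.95, 2.994, 0.001]
ft_force: [1.8, 2.2, -0.1]
grip_width: 0.271
0 [0. 0. 0.] 0.0
1 [-6.  4. 15.] 0.0
2 [-11.   8.  31.] 0.0
3 [-13.   9.  48.] 0.0
4 [-14.  10.  65.] 0.0
5 [-3. 24. 65.] -0.14
6 [11. 36. 65.] -0.281
7 [26. 47. 65.] -0.422
8 [42. 55. 65.] -0.562
9 [60. 61. 65.] -0.703
10 [78. 64. 65.] -0.843
11 [96. 65. 65.] -0.984
12 [114.  63.  65.] -1.124
```

```bash
python3 -m jog '[[-3,2,8,0],[-6,4,15,0],[-8,6,23,0],[-11,8,31,0],[-12,8,40,0],[-13,9,48,0],[-14,10,57,0],[-14,10,65,0]]' ; python3 -m jog '[[5,7,0,-0.07],[11,14,0,-0.14],[18,21,0,-0.21],[25,26,0,-0.28],[32,32,0,-0.35],[40,37,0,-0.42],[48,41,0,-0.49],[56,45,0,-0.56]]'
```

```text
time: 8.4
position: [0.4589, 0.1786, 0.0639]
tool_rot: [-0.95, -2.993, 0.001]
ft_force: [-2.1, -0.9, -3.9]
grip_width: 0.267
time: 9.4
position: [0.5146, 0.2257, 0.0642]
tool_rot: [-1.741, -2.612, -0.001]
ft_force: [-2.1, 1.8, -0.3]
grip_width: 0.27
```

```bash
python3 -m jog '[[9,3,0,-0.07],[18,6,0,-0.14],[27,8,0,-0.21],[36,9,0,-0.28],[45,10,0,-0.35],[54,10,0,-0.42],[63,9,0,-0.49],[72,8,0,-0.56]]' ; python3 -m jog '[[0,0,0,0],[0,0,0,0],[0,0,0,0],[0,0,0,0],[0,0,0,0],[0,0,0,0],[0,0,0,0],[0,0,0,0]]'
```

```text
time: 10.4
position: [0.587, 0.2356, 0.0644]
tool_rot: [-2.393, -2.029, -0.003]
ft_force: [-2.4, 3.7, -1.1]
grip_width: 0.27
time: 11.4
position: [0.5881, 0.2353, 0.0647]
tool_rot: [-2.393, -2.032, -0.007]
ft_force: [0.2, 5.6, -2.1]
grip_width: 0.271
```

```bash
python3 -m jog '[[0,0,0,0],[0,0,0,0],[0,0,50,0],[0,0,110,0],[0,0,160,0],[-10,-60,160,0],[-20,-120,160,0],[-30,-180,160,0]]' 0.2
python3 - <<'E'
from bench import *
s=get_state(); print(s["joint_positions"].round(2),s["position"],s["ft_force"])
E
```

```text
time: 12.4
position: [0.5573, 0.049, 0.2241]
tool_rot: [2.396, 2.03, 0.001]
ft_force: [0.1, 0.3, 0.1]
grip_width: 0.604
[-0.58  0.11  0.49  1.64 -0.05  1.41 -0.25] [0.5573135  0.04900191 0.22411274] [0.12775439 0.27161395 0.07938043]
```

```bash
python3 -m jog '[[-5,-55,0,-0.18],[-11,-110,0,-0.36],[-16,-165,0,-0.54],[-22,-220,0,-0.72],[-28,-275,0,-0.9],[-34,-330,-20,-1.08],[-40,-380,-50,-1.26],[-44,-422,-80,-1.44]]' -1; python3 -m jog '[[0,0,-20,-0.05],[0,0,-40,-0.05],[0,0,-60,-0.05],[0,0,-80,-0.05],[0,0,-100,-0.05],[0,0,-100,-0.05],[0,0,-100,-0.05],[0,0,-100,-0.05]]'
python3 - <<'E'
from h import *
d=get_image("top");e=get_image("side")
for n,c in(("top",d),("side",e)):
    c["rotation"]=cv2.Rodrigues(np.array(c["rotation"]))[0]; np.savez("pics/%s.npz"%n,**c)
z=lambda c,x,y,w,h,k:cv2.resize(np.clip(255*(c["image"][y:y+h,x:x+w,::-1]/255.)**.65,0,255).astype(np.uint8),None,fx=k,fy=k,interpolation=2)
m=np.hstack([z(d,240,130,100,100,4),z(e,290,120,100,100,4)])
n=np.hstack([z(d,390,150,100,50,4),z(e,330,210,100,50,4)])
n=np.hstack([z(d,385,140,100,50,4),z(e,330,240,100,50,4)])
cv2.imwrite("pics/e.png",np.vstack([m,n])); s=get_state(); print(s["position"],s["ft_force"],s["joint_positions"].round(2)); print(px(e,s["position"]),px(d,s["position"]))
E
```

```text
time: 13.4
position: [0.5127, -0.3731, 0.1435]
tool_rot: [3.14, -0.064, 0.001]
ft_force: [-0.4, 0.0, 0.5]
grip_width: 0.003
time: 14.4
position: [0.5143, -0.3708, 0.0445]
tool_rot: [3.138, -0.131, 0.002]
ft_force: [0.5, -0.2, 0.4]
grip_width: 0.009
[ 0.51415973 -0.37064464  0.04437839] [-0.10148782 -0.41174077  0.12062535] [-0.06  0.5   0.83  1.68 -0.4   1.14 -0.77]
[375.79462623 282.24804185] [423.73457955 197.00907298]
```

View pics/e.png

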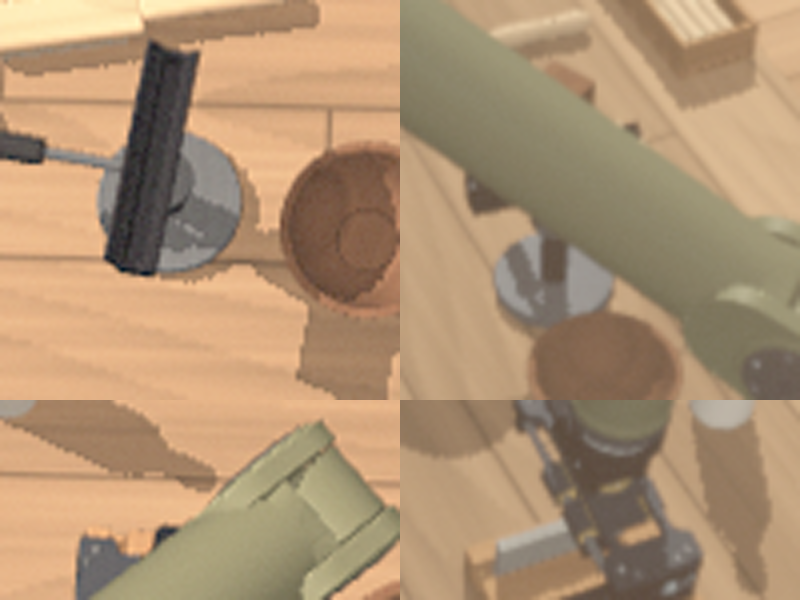

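Run:
```python
from h import *
from scipy.optimize import least_squares
d=load("top"); T=lambda a,b:np.array([240+a/4,130+b/4])
q=[T(150,42),T(198,50),T(107,258),T(155,275)]; l=[(-1,1),(1,1),(-1,-1),(1,-1)] # (back/front, +y/-y)
# back is image-left(+y world); slot +y dir = facing rot +90
h=(.5657,.1014)
def P(s,t,x,y,z):
    c,S=np.cos,np.sin; X=x*c(t)+z*S(t); Z=-x*S(t)+z*c(t)
    return [h[0]+c(s)*X-S(s)*y,h[1]+S(s)*X+c(s)*y,.12+Z]
def f(p):
    s,t,a,b=p
    return np.concatenate([px(d,P(s,t,-a if i<0 else a,j*b,.068 if i<0 else .060))-v for (i,j),v in zip(l,q)]+[[(a-.016)*300]])
r=least_squares(f,[-1.74,0,.016,.085]); print(r.x,r.fun.round(2))
F=lambda v:px(d,[v[0],v[1],.016])-T(170,200)
r2=least_squares(F,h); print("foot",r2.x)
b=w(d,*T(364,228),.065); print("bowl",b, "bearing",np.arctan2(b[1]-h[1],b[0]-h[0]))
print("rod",w(d,*T(45,155),.12),w(d,*T(112,163),.12)); a,c=w(d,*T(20,149),.12),np.array(h); print(a,np.arctan2(c[1]-a[1],c[0]-a[0]))
```

```text
[-1.72085796 -0.03868804  0.01793187  0.08745921] [ 0.28 -0.76 -0.03 -0.14  0.05  0.45  0.02 -1.35  0.58]
foot [0.56521783 0.10278848]
bowl [ 0.53577862 -0.06121053  0.065     ] bearing -1.7527671865218681
rod [0.57740596 0.19543462 0.12      ] [0.57231964 0.1418726  0.12      ]
[0.58176489 0.21555992 0.12      ] -1.7106009890291827
```

```bash
python3 -m jog '[[0,0,-6,0],[0,0,-12,0],[0,0,-17,0],[0,0,-21,0],[0,0,-25,0],[0,0,-29,0],[0,0,-32,0],[0,0,-32,0]]'
```

```text
time: 15.5
position: [0.5136, -0.3701, 0.0113]
tool_rot: [-3.139, 0.131, 0.001]
ft_force: [-0.8, -0.1, 0.4]
grip_width: 0.003
```

```bash
python3 -m jog '[[0,0,-3,0],[0,0,-6,0],[0,0,-8,0],[0,0,-10,0],[0,0,-12,0],[0,0,-14,0],[0,0,-16,0],[0,0,-16,0]]'
```

```text
time: 16.5
position: [0.5137, -0.3703, -0.0044]
tool_rot: [3.139, -0.131, 0.0]
ft_force: [-0.6, 0.4, -0.6]
grip_width: 0.004
```

```bash
python3 -m jog '[[0,0,-1,0],[0,0,-2,0],[0,0,-3,0],[0,0,-4,0],[0,0,-5,0],[0,0,-6,0],[0,0,-6,0],[0,0,-6,0]]'
```

```text
time: 17.5
position: [0.5139, -0.3702, -0.0047]
tool_rot: [-3.135, 0.131, -0.002]
ft_force: [-10.6, 10.4, 35.7]
grip_width: 0.007
```

```bash
python3 -m jog '[[0,0,40,0],[0,-10,80,0],[0,-20,100,0],[0,-40,100,0],[0,-40,100,0],[0,-40,100,0],[0,-40,100,0],[0,-40,100,0]]' 0.4
python3 - <<'E'
from h import *
d=load("top");e=load("side")
I={"top":cv2.imread("pics/top1.png"),"side":cv2.imread("pics/side1.png")}
a=-1.655; c0=np.array([.515,-.410])
ux=np.array([np.cos(a),np.sin(a)]); uy=np.array([-np.sin(a),np.cos(a)])
for nm,c,offs in (("side",e,[(.006,.06),(.006,.07),(.006,.08)]),("top",d,[(0,.087),(.003,.087),(.006,.087)])):
    g=I[nm].astype(np.float32).mean(2)
    for ox,z in offs:
        ys=np.arange(-.1,.1001,.001); P=[px(c,[*(c0+ux*ox+uy*y),z]) for y in ys]
        m=np.array(P,np.float32); v=cv2.remap(g,m[:,0],m[:,1],cv2.INTER_LINEAR).ravel()
        dark=v<85; i=np.where(dark)[0]; print(nm,ox,z,"dark",ys[i.min()].round(3) if len(i) else None,ys[i.max()].round(3) if len(i) else None,v[::8].astype(int))
# lateral profile in top view across thickness at z=.087
g=I["top"].astype(np.float32).mean(2)
for y in(-.05,-.02,.02,.05):
    xs=np.arange(-.03,.0301,.002); m=np.array([px(d,[*(c0+ux*x+uy*y),.087]) for x in xs],np.float32)
    print(y,cv2.remap(g,m[:,0],m[:,1],cv2.INTER_LINEAR).ravel().astype(int))
E
```

```text
time: 18.5
position: [0.5139, -0.4095, 0.0894]
tool_rot: [-3.138, 0.129, 0.0]
ft_force: [-0.2, -0.8, -0.3]
grip_width: 0.693
side 0.006 0.06 dark -0.1 0.067 [ 72  96  95  61  47  47  46  47  46  46  45  45  45  47  46  45  45  47
  71 117  74  86  94 132 134 129]
side 0.006 0.07 dark -0.1 0.074 [ 80 124 123  76  48  46  46  46  45  46  45  46  47  45  46  45  47  48
  75 108  82 111  97 133 131 126]
side 0.006 0.08 dark -0.076 0.075 [104 131 129  75  46  48  47  47  48  48  47  46  47  48  45  47  46  47
  63  75  72  68  91 135 128 116]
top 0 0.087 dark -0.1 0.074 [ 71 160 117  47  42  41  43  40  38  40  41  40  39  39  41  38  40  37
  39  36  37  36 107 157 161 160]
top 0.003 0.087 dark -0.1 0.074 [ 75 155  92  59  41  39  38  38  38  39  41  40  39  39  37  38  39  38
  37  35  33  38 107 157 161 160]
top 0.006 0.087 dark -0.1 0.073 [ 77 144  94  94  51  51  48  49  45  45  54  52  48  49  46  48  55  49
  52  51  67  52 127 156 161 160]
-0.05 [155 156 154 153 151 138 130 131 132 132 133 135 139  83  39  42  41  39
  49  71 104 106  99  87  86  95  93  93  95  95  96]
-0.02 [146 150 153 155 163 152 115 120 133 134 133 131  97  67  48  41  40  41
  54  79  95 103  99  97  97  99 100 100 100  99 100]
0.02 [146 146 148 152 158 156 117 113 132 133 132 132 107  72  49  38  37  40
  48  74  92 103  97  93  98  99  98  98  98  98  98]
0.05 [145 146 148 149 147 136 131 132 131 131 134 136 130  69  34  34  35  40
  61  82 104 102  96  81  83  93 100 103 103 114 125]
```

```bash
python3 -m jog '[[1,-1,-15,0],[1,-1,-30,0],[1,-1,-45,0],[1,-1,-57,0],[1,-1,-68,0],[1,-1,-68,0],[1,-1,-68,0],[1,-1,-68,0]]' 0.2; python3 -m jog '[[0,0,0,0],[0,0,0,0],[0,0,0,0],[0,0,0,0],[0,0,0,0],[0,0,0,0],[0,0,0,0],[0,0,0,0]]' -1 25
```

```text
time: 19.5
position: [0.5151, -0.4116, 0.0223]
tool_rot: [3.138, -0.131, 0.002]
ft_force: [-0.4, 0.6, 0.5]
grip_width: 0.601
time: 20.5
position: [0.5147, -0.4112, 0.0216]
tool_rot: [3.139, -0.131, -0.0]
ft_force: [-0.1, -0.8, 0.8]
grip_width: 0.141
```

```bash
python3 -m jog '[[0,0,15,0],[0,0,45,0],[0,0,95,0],[0,0,145,0],[0,10,195,0],[5,50,205,0],[10,95,205,0],[15,145,205,0]]'; python3 -m jog '[[5,50,0,-0.01],[10,100,0,-0.02],[15,150,0,-0.03],[20,200,0,-0.04],[25,250,0,-0.05],[30,300,0,-0.06],[34,345,0,-0.067],[35,368,0,-0.067]]';python3 -m jog '[[0,0,0,0],[0,0,0,0],[0,0,0,0],[0,0,-1,0],[0,0,-1,0],[0,0,-1,0],[0,0,-1,0],[0,0,-1,0]]'
python3 - <<'E'
from h import *
d=get_image("top");e=get_image("side")
for n,c in(("top",d),("side",e)):
    c["rotation"]=cv2.Rodrigues(np.array(c["rotation"]))[0]; np.savez("pics/%s.npz"%n,**c)
s=get_state();p=s["position"]+[0,0,.0385]; print(p)
a=-1.722; ux=np.array([np.cos(a),np.sin(a),0]);uy=np.array([-np.sin(a),np.cos(a),0])
z=lambda c,x,y,w,h,k:cv2.resize(np.clip(255*(c["image"][y:y+h,x:x+w,::-1]/255.)**.65,0,255).astype(np.uint8),None,fx=k,fy=k,interpolation=2)
ims=[]
for c,x,y in((d,235,130),(e,285,95)):
    m=z(c,x,y,80,110,5)
    for hh,b,col in((-.048,p,(0,0,255)),(.027,p,(0,0,255))):
        for j in(-.075,.075):
            q=(px(c,b+ux*.006+uy*j+[0,0,hh])-[x,y])*5; cv2.circle(m,tuple(int(v) for v in q),2,col,-1)
    for j in(-.082,.082):
        q=(px(c,np.array([.565,.102,.18])+ux*.014+uy*j)-[x,y])*5; cv2.circle(m,tuple(int(v) for v in q),2,(0,255,0),-1)
    ims.append(m)
cv2.imwrite("pics/f.png",np.hstack(ims))
E
```

```text
time: 21.5
position: [0.5295, -0.2657, 0.2276]
tool_rot: [3.138, -0.133, 0.002]
ft_force: [1.2, 0.7, -1.9]
grip_width: 0.133
time: 22.5
position: [0.5644, 0.1045, 0.227]
tool_rot: [-3.133, 0.231, 0.0]
ft_force: [-1.2, 0.3, -1.9]
grip_width: 0.136
time: 23.5
position: [0.5647, 0.1018, 0.2256]
tool_rot: [3.133, -0.236, -0.0]
ft_force: [0.0, -0.6, -1.5]
grip_width: 0.14
[0.56470579 0.10181266 0.26408835]
```

View pics/f.png

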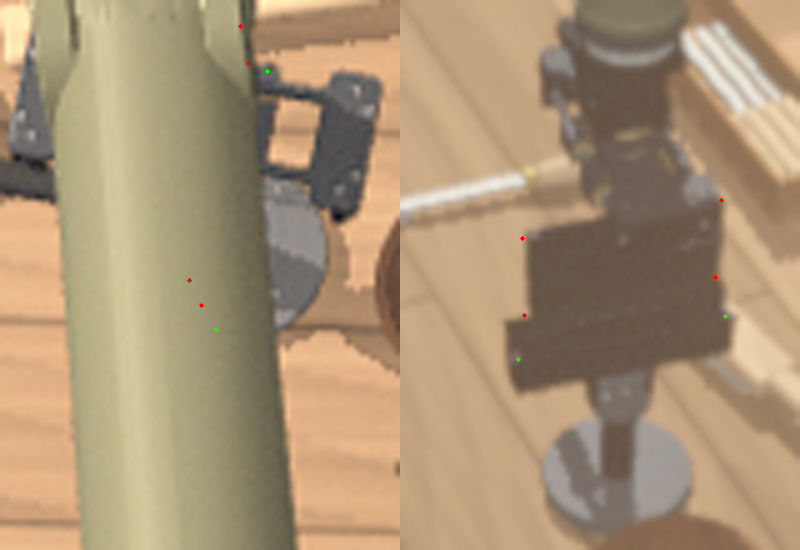

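```bash
python3 -m jog '[[-3,0,-8,0],[-3,0,-18,0],[-3,0,-28,0],[-3,0,-36,0],[-3,0,-43,0],[-3,0,-50,0],[-3,0,-56,0],[-3,0,-56,0]]'
```

```text
time: 24.6
position: [0.5654, 0.1032, 0.1774]
tool_rot: [-3.127, 0.235, -0.013]
ft_force: [-6.9, 0.2, 30.9]
grip_width: 0.138
```

```bash
python3 -m jog '[[0,0,4,0],[0,0,8,0],[0,0,12,0],[0,0,12,0],[0,0,12,0],[0,0,12,0],[0,0,12,0],[0,0,12,0]]'
python3 - <<'E'
from h import *
e=load("side"); g=e["image"].astype(np.float32).mean(2)
a=-1.722; ux=np.array([np.cos(a),np.sin(a),0]);uy=np.array([-np.sin(a),np.cos(a),0])
p=np.array([.5647,.1018,.2641]); h=np.array([.565,.102,.12])
def run(n,b,ox,zs):
    for z in zs:
        ys=np.arange(-.11,.1101,.0005); m=np.array([px(e,b+ux*ox+uy*y+[0,0,z]) for y in ys],np.float32)
        v=cv2.remap(g,m[:,0],m[:,1],cv2.INTER_LINEAR).ravel(); i=np.where(v<80)[0]
        # take contiguous dark run containing centre
        c=len(ys)//2; l=c; r=c
        while l>0 and v[l]<80:l-=1
        while r<len(ys)-1 and v[r]<80:r+=1
        print(n,z,ys[l].round(4),ys[r].round(4),"mid",((ys[l]+ys[r])/2).round(4))
run("phone",p,.006,[-.04,-.03,-.02,-.01,0,.01,.02])
run("cradle",h,.016,[.03,.035,.04,.045,.05,.055,.06])
s=get_state(); print(s["position"],s["ft_force"],s["joint_positions"].round(2))
E
```

```text
time: 25.6
position: [0.5615, 0.1017, 0.1813]
tool_rot: [3.132, -0.236, -0.001]
ft_force: [-0.1, 0.0, -1.3]
grip_width: 0.132
phone -0.04 -0.072 0.0745 mid 0.0013
phone -0.03 -0.073 0.074 mid 0.0005
phone -0.02 -0.073 0.0745 mid 0.0008
phone -0.01 -0.074 0.075 mid 0.0005
phone 0 -0.0745 0.0745 mid 0.0
phone 0.01 -0.0745 0.0735 mid -0.0005
phone 0.02 -0.074 0.0735 mid -0.0002
cradle 0.03 -0.078 0.0825 mid 0.0023
cradle 0.035 -0.0875 0.084 mid -0.0017
cradle 0.04 -0.089 0.084 mid -0.0025
cradle 0.045 -0.0905 0.084 mid -0.0032
cradle 0.05 -0.0915 0.084 mid -0.0037
cradle 0.055 -0.092 0.084 mid -0.004
cradle 0.06 -0.092 0.0835 mid -0.0042
[0.5614772  0.10167384 0.18133544] [-0.09942522  0.02709388 -1.34371173] [-0.82  0.17  0.67  1.68 -0.11  1.33 -1.85]
```

```bash
python3 - <<'E'
from bench import *
print(get_state()["torque"])
E
python3 -m jog '[[0,0,-2,0],[0,0,-4,0],[0,0,-6,0],[0,0,-8,0],[0,0,-8,0],[0,0,-8,0],[0,0,-8,0],[0,0,-8,0]]'
python3 - <<'E'
from h import *
s=get_state(); print(s["position"],s["ft_force"],s["torque"])
R=cv2.Rodrigues(s["tool_rot"])[0]; print(R[:,1],R[:,2])
E
```

```text
[0.1509172  0.20694428 0.02488112]
time: 26.6
position: [0.5631, 0.1031, 0.1776]
tool_rot: [-3.129, 0.235, -0.006]
ft_force: [-5.8, 1.8, 17.3]
grip_width: 0.135
[0.56312228 0.10313911 0.17756844] [-5.75274521  1.81384994 17.30503262] [ 0.42991591  1.18349094 -0.06999275]
[-0.14914299 -0.98880676 -0.00419077] [ 0.00379575  0.00366563 -0.99998608]
```

```bash
python3 -m jog '[[-1,0,0,0],[-2,0,0,0],[-3,0,0,0],[-4,0,0,0],[-5,0,0,0],[-6,0,0,0],[-7,0,0,0],[-7,0,0,0]]'
python3 - <<'E'
from h import *
s=get_state(); print(s["position"],s["ft_force"],s["torque"])
R=cv2.Rodrigues(s["tool_rot"])[0]; print(R[:,1],R[:,2])
E
```

```text
time: 27.6
position: [0.5608, 0.1032, 0.1776]
tool_rot: [-3.128, 0.235, -0.021]
ft_force: [8.1, 2.9, 8.1]
grip_width: 0.135
[0.56077898 0.10320465 0.17757131] [8.05085301 2.87302247 8.13669372] [ 0.75590014 -1.75257654 -0.06709845]
[-0.14968358 -0.98871696 -0.00579714] [ 0.01390003  0.00375834 -0.99989633]
```

```bash
python3 -m jog '[[0,0,8,0],[7,3,8,0.01],[7,3,8,0.01],[7,3,2,0.01],[7,3,-1,0.01],[7,3,-4,0.01],[7,3,-7,0.01],[7,3,-7,0.01]]'
python3 - <<'E'
from h import *
s=get_state(); print(s["position"],s["ft_force"],s["torque"])
R=cv2.Rodrigues(s["tool_rot"])[0]; print(R[:,1],R[:,2])
E
```

```text
time: 28.6
position: [0.5627, 0.106, 0.1677]
tool_rot: [-3.131, 0.22, -0.004]
ft_force: [1.5, 2.7, -0.9]
grip_width: 0.135
[0.56269809 0.10597905 0.16770228] [ 1.48797918  2.67390989 -0.87286069] [ 0.70790972 -0.13049654 -0.20184759]
[-0.13971552 -0.990187   -0.00304732] [ 0.00275895  0.00268821 -0.99999258]
```

The offset was lateral: with the phone 3 mm further back it dropped in freely. I'll continue down.

```bash
python3 -m jog '[[0,0,-3,0],[0,0,-5,0],[0,0,-7,0],[0,0,-9,0],[0,0,-11,0],[0,0,-13,0],[0,0,-15,0],[0,0,-15,0]]'
python3 - <<'E'
from h import *
s=get_state(); print(s["position"],s["ft_force"],s["torque"])
R=cv2.Rodrigues(s["tool_rot"])[0]; print(R[:,1],R[:,2])
E
```

```text
time: 29.6
position: [0.562, 0.1053, 0.152]
tool_rot: [-3.133, 0.219, -0.001]
ft_force: [1.2, 3.9, 4.8]
grip_width: 0.13
[0.56199311 0.10532553 0.15204403] [1.17178931 3.86401769 4.84545737] [ 1.04906535 -0.28049319 -0.30891611]
[-1.39398638e-01 -9.90235994e-01 -8.34401145e-04] [ 6.08835472e-04  7.56920492e-04 -9.99999528e-01]
```

```bash
python3 -m jog '[[0,0,-2,0],[0,0,-4,0],[0,0,-4,0],[0,0,-4,0],[0,0,-4,0],[0,0,-4,0],[0,0,-3,0],[0,0,-2,0]]'; python3 -m jog '[[0,0,1,0],[0,0,1,0],[0,0,2,0],[0,0,10,0],[0,0,30,0],[0,0,60,0],[0,0,110,0],[0,0,150,0]]' -0.55;  python3 - <<'E'
from bench import *
s=get_state(); print(s["position"],s["ft_force"],s["joint_positions"].round(2))
E
```

```text
time: 30.6
position: [0.5612, 0.1053, 0.1503]
tool_rot: [-3.133, 0.219, 0.001]
ft_force: [-1.9, 4.0, 4.5]
grip_width: 0.135
time: 31.6
position: [0.562, 0.1043, 0.302]
tool_rot: [-3.134, 0.221, -0.002]
ft_force: [-1.1, 0.7, 0.4]
grip_width: 0.225
[0.56195553 0.10430071 0.30203094] [-1.06279159  0.70215518  0.4045009 ] [-0.83  0.13  0.67  1.48 -0.08  1.56 -1.87]
```

```bash
python3 -m jog '[[5,40,0,0.18],[10,80,0,0.36],[15,120,0,0.54],[20,130,0,0.72],[22,127,0,0.9],[22,127,0,1.08],[22,127,0,1.26],[22,127,0,1.44]]' 0.1 14; python3 -m jog '[[0,0,-30,0.13],[0,0,-60,0.13],[0,0,-90,0.13],[0,0,-110,0.13],[0,0,-120,0.13],[0,0,-120,0.13],[0,0,-120,0.13],[0,0,-120,0.13]]'
python3 - <<'E'
from h import *
d=get_image("top");e=get_image("side")
for n,c in(("top",d),("side",e)):
    c["rotation"]=cv2.Rodrigues(np.array(c["rotation"]))[0]; np.savez("pics/%s.npz"%n,**c)
s=get_state(); print(s["position"],s["ft_force"],s["joint_positions"].round(2))
R=cv2.Rodrigues(s["tool_rot"])[0]; print(R[:,1])
z=lambda c,x,y,w,h,k:cv2.resize(np.clip(255*(c["image"][y:y+h,x:x+w,::-1]/255.)**.65,0,255).astype(np.uint8),None,fx=k,fy=k,interpolation=2)
a=-1.715; ux=np.array([np.cos(a),np.sin(a),0]);uy=np.array([-np.sin(a),np.cos(a),0]); h=np.array([.5645,.102,0])
ims=[]
for c,x,y in((d,240,130),(e,290,95)):
    m=z(c,x,y,80,110,5)
    for j in(-.075,.075):
        q=(px(c,h+ux*.006+uy*j+[0,0,.219])-[x,y])*5; cv2.circle(m,tuple(int(v) for v in q),2,(0,0,255),-1)
    for j in(-.087,.087):
        q=(px(c,h+ux*.017+uy*j+[0,0,.180])-[x,y])*5; cv2.circle(m,tuple(int(v) for v in q),2,(0,255,0),-1)
    ims.append(m)
cv2.imwrite("pics/g.png",np.hstack(ims))
E
```

```text
time: 32.6
position: [0.5838, 0.2314, 0.3]
tool_rot: [2.495, 1.908, -0.0]
ft_force: [-0.0, -0.0, -0.1]
grip_width: 0.558
time: 33.6
position: [0.5843, 0.232, 0.1807]
tool_rot: [2.372, 2.059, 0.003]
ft_force: [0.4, 0.3, 1.1]
grip_width: 0.554
[0.58407011 0.23191624 0.18028031] [ 0.24707656 -0.0753713   0.20260602] [-0.77  0.29  0.43  1.53 -0.12  1.35 -0.47]
[ 0.99008692 -0.14045251  0.00099093]
```

View pics/g.png

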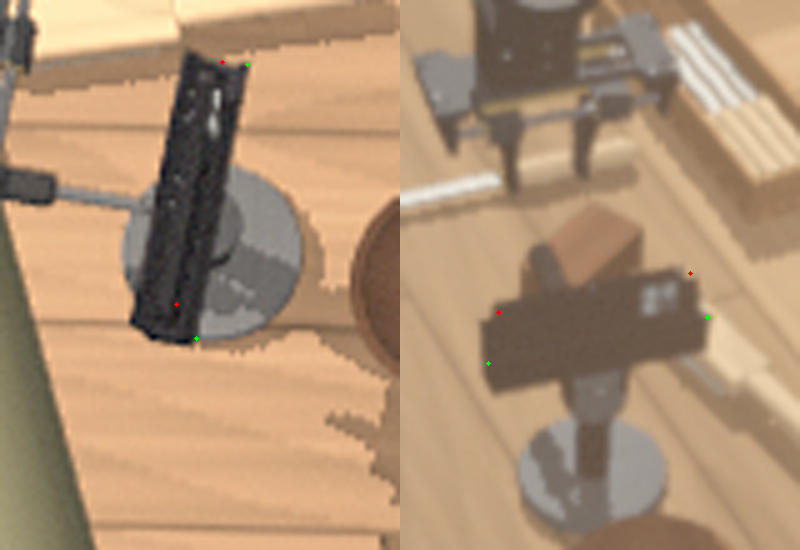

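Run:
```python
from h import *
from scipy.optimize import least_squares
d=load("top");e=load("side"); T=lambda a,b:np.array([240+a/5,130+b/5]); S=lambda a,b:np.array([290+(a-400)/5,95+b/5])
q=[T(187,50),T(248,62),T(132,320),T(195,345)]; l=[(-1,1),(1,1),(-1,-1),(1,-1)]
h=(.5655,.102)
def P(s,t,x,y,z):
    c,n=np.cos,np.sin; X=x*c(t)+z*n(t); Z=-x*n(t)+z*c(t)
    return [h[0]+c(s)*X-n(s)*y,h[1]+n(s)*X+c(s)*y,.12+Z]
def f(p):
    s,t,a,b=p
    return np.concatenate([px(d,P(s,t,-a if i<0 else a,j*b,.068 if i<0 else .060))-v for (i,j),v in zip(l,q)]+[[(a-.0175)*500,(b-.0875)*500]])
r=least_squares(f,[-1.74,0,.016,.085]); print(r.x,r.fun.round(2))
s=-1.715
for t in(-.15,-.1,-.05,0,.05,.1): print(t,"phone L,R side",(px(e,P(s,t,.006,-.075,.097))-[290,95])*5+[400,0],(px(e,P(s,t,.006,.075,.097))-[290,95])*5+[400,0],"grip outer side",(px(e,P(s,t,-.156,0,0.0))-[290,95])*5+[400,0],"bar inner top",(px(d,P(s,t,-.094,0,.0))-[240,130])*5)
```

```text
[-1.72318496 -0.03186409  0.01851328  0.08763206] [ 0.22 -0.28  0.07  0.05  0.08  1.02 -0.18 -1.42  0.51  0.07]
-0.15 phone L,R side [494.7156079  301.69066989] [685.0536648  262.83329862] grip outer side [534.34595905 274.40900575] bar inner top [ 61.59866933 196.63432669]
-0.1 phone L,R side [496.52956414 305.70343695] [687.21121307 266.6914185 ] grip outer side [534.021291   266.73784153] bar inner top [ 59.72633654 194.81812568]
-0.05 phone L,R side [498.35809911 309.98045381] [689.36332221 270.81239506] grip outer side [533.83006957 259.28890326] bar inner top [ 58.19710819 193.04315858]
0 phone L,R side [500.19608149 314.51104451] [691.50383793 275.18598818] grip outer side [533.77394247 252.07968353] bar inner top [ 57.0179228  191.31418363]
0.05 phone L,R side [502.0382942  319.28359714] [693.62657841 279.80103534] grip outer side [533.8543575  245.12762145] bar inner top [ 56.1949686  189.63593236]
0.1 phone L,R side [503.87945388 324.28559333] [695.72535853 284.64547948] grip outer side [534.07254986 238.45007308] bar inner top [ 55.73363754 188.01309506]
```

```bash
python3 -m jog '[[0,0,-25,0],[0,0,-55,0],[0,0,-85,0],[0,0,-105,0],[0,0,-118,0],[0,0,-118,0],[0,0,-118,0],[0,0,-118,0]]'; python3 -m jog '[[0,0,0,0],[0,0,0,0],[0,0,0,0],[0,0,0,0],[0,0,0,0],[0,0,0,0],[0,0,0,0],[0,0,0,0]]' -1 16
```

```text
time: 34.7
position: [0.5845, 0.232, 0.0628]
tool_rot: [2.372, 2.059, 0.003]
ft_force: [0.5, 0.2, -0.1]
grip_width: 0.552
time: 35.7
position: [0.5841, 0.2319, 0.0618]
tool_rot: [2.372, 2.059, 0.001]
ft_force: [4.0, 1.4, -0.3]
grip_width: 0.274
```

```bash
python3 -m jog '[[0,0,4,0],[0,0,8,0],[0,0,12,0],[0,-1,16,0],[1,-2,20,0],[1,-2,23,-0.01],[1,-3,26,-0.01],[2,-3,29,-0.01]]'; python3 -m jog '[[0,-1,3,0],[0,-2,6,0],[0,-2,9,0],[1,-3,12,-0.01],[1,-4,15,-0.01],[1,-4,18,-0.02],[1,-5,20,-0.02],[1,-5,20,-0.02]]'; python3 -m jog '[[0,0,0,0],[0,0,0,0],[0,0,0,0],[0,0,0,0],[0,0,0,0],[0,0,0,0],[0,0,0,0],[0,0,0,0]]'
```

```text
time: 36.7
position: [0.5847, 0.2284, 0.0904]
tool_rot: [-2.382, -2.047, 0.003]
ft_force: [-2.7, 0.3, -3.0]
grip_width: 0.269
time: 37.7
position: [0.5867, 0.2222, 0.1105]
tool_rot: [2.403, 2.022, -0.002]
ft_force: [-3.6, -4.0, -4.2]
grip_width: 0.272
time: 38.7
position: [0.5867, 0.2222, 0.1105]
tool_rot: [2.403, 2.022, -0.002]
ft_force: [-2.4, -4.3, -4.6]
grip_width: 0.269
```

```bash
cp pics/top.npz pics/top_g.npz; cp pics/side.npz pics/side_g.npz
python3 -m jog '[[0,0,0,0],[0,0,0,0],[0,0,0,0],[0,0,30,0],[0,0,80,0],[0,20,130,0],[-20,60,150,0],[-40,100,150,0]]' 0.1
cat > fit.py <<'E'
from h import *
from scipy.optimize import minimize
h=np.array([.5655,.102])
def P(s,t,x,y,z):
    c,n=np.cos,np.sin; X=x*c(t)+z*n(t); Z=-x*n(t)+z*c(t)
    return [h[0]+c(s)*X-n(s)*y,h[1]+n(s)*X+c(s)*y,.12+Z]
boxes=[[(x,y,z) for x in(-.006,.006) for y in(-.075,.075) for z in(.024,.099)],
 [(x,y,z) for x,z in((-.018,.068),(-.011,.02),(.018,.06),(.011,.02)) for y in(-.0875,.0875)],
 [(x,y,z) for x in(-.156,-.094) for y in(-.012,.012) for z in(-.012,.012)]]
K=4
def sil(c,s,t,x0,y0,w,hh,use):
    m=np.zeros((hh*K,w*K),np.uint8)
    for b in use:
        q=np.array([(px(c,P(s,t,*v))+.5-[x0,y0])*K for v in boxes[b]],np.float32)
        cv2.fillConvexPoly(m,cv2.convexHull(q).astype(np.int32),255)
    return cv2.resize(m,(w,hh),interpolation=cv2.INTER_AREA)/255.
def dark(c,x0,y0,w,hh): return (c["image"][y0:y0+hh,x0:x0+w].astype(float).max(2)<85).astype(float)
def go(tp,sd,bar):
    d=dict(np.load(tp));e=dict(np.load(sd)); out={}
    for nm,c in(("top",d),("side",e)):
        best=[]
        for s in np.arange(-1.84,-1.60,.02):
            for t in np.arange(-.2,.6,.025):
                Q=np.array([px(c,P(s,t,*v)) for b in(0,1) for v in boxes[b]])
                x0,y0=(235,130) if nm=="top" else (300,135); w,H=(90,80) if nm=="top" else (65,50)
                m=sil(c,s,t,x0,y0,w,H,bar); k=dark(c,x0,y0,w,H); best.append(((np.minimum(m,k).sum()/np.maximum(m,k).sum()),s,t))
        best.sort(reverse=True); out[nm]=best
        print(nm,[tuple(np.round(b,3)) for b in best[:4]])
    S={}
    for n in out:
        for v,s,t in out[n]: S[(round(s,3),round(t,3))]=S.get((round(s,3),round(t,3)),0)+v
    print("joint",sorted(S.items(),key=lambda i:-i[1])[:4])
E
python3 - <<'E'
from fit import *
for n in("top","side"):
    c=get_image(n); c["rotation"]=cv2.Rodrigues(np.array(c["rotation"]))[0]; np.savez("pics/%s_h.npz"%n,**c)
go("pics/top_g.npz","pics/side_g.npz",(0,1,2)); go("pics/top_h.npz","pics/side_h.npz",(0,1,2))
s=get_state(); print(s["position"],s["ft_force"])
E
```

```text
time: 39.7
position: [0.5479, 0.3256, 0.2641]
tool_rot: [2.404, 2.022, 0.01]
ft_force: [-0.0, 0.3, 0.1]
grip_width: 0.551
top [(np.float64(0.403), np.float64(-1.74), np.float64(-0.125)), (np.float64(0.403), np.float64(-1.74), np.float64(-0.1)), (np.float64(0.402), np.float64(-1.72), np.float64(-0.1)), (np.float64(0.4), np.float64(-1.72), np.float64(-0.075))]
side [(np.float64(0.725), np.float64(-1.74), np.float64(-0.05)), (np.float64(0.725), np.float64(-1.72), np.float64(-0.05)), (np.float64(0.723), np.float64(-1.72), np.float64(-0.075)), (np.float64(0.723), np.float64(-1.72), np.float64(-0.025))]
joint [((np.float64(-1.72), np.float64(-0.075)), np.float64(1.1237100683982044)), ((np.float64(-1.74), np.float64(-0.075)), np.float64(1.1224050085994073)), ((np.float64(-1.7), np.float64(-0.05)), np.float64(1.1199446301752591)), ((np.float64(-1.72), np.float64(-0.05)), np.float64(1.1197080647205349))]
top [(np.float64(0.372), np.float64(-1.7), np.float64(0.35)), (np.float64(0.37), np.float64(-1.7), np.float64(0.375)), (np.float64(0.369), np.float64(-1.72), np.float64(0.325)), (np.float64(0.367), np.float64(-1.72), np.float64(0.375))]
side [(np.float64(0.691), np.float64(-1.74), np.float64(0.35)), (np.float64(0.691), np.float64(-1.76), np.float64(0.35)), (np.float64(0.689), np.float64(-1.78), np.float64(0.35)), (np.float64(0.688), np.float64(-1.72), np.float64(0.35))]
joint [((np.float64(-1.7), np.float64(0.35)), np.float64(1.0577376250502786)), ((np.float64(-1.74), np.float64(0.35)), np.float64(1.0565599078127152)), ((np.float64(-1.72), np.float64(0.35)), np.float64(1.0537228331346513)), ((np.float64(-1.72), np.float64(0.375)), np.float64(1.0493233421983574))]
[0.54314105 0.33183906 0.26125158] [-0.14906811  1.00508443  0.11091326]
```

```bash
python3 -m jog '[[0,0,0,0],[0,0,0,0],[0,0,0,0],[0,0,0,0],[0,0,0,0],[0,0,0,0],[0,0,0,0],[0,0,0,0]]'; python3 -c "
from bench import *
s=get_state();print(s['ft_force'],abs(s['qd']).max());print(close_job())"
```

```text
time: 40.8
position: [0.5467, 0.3238, 0.2606]
tool_rot: [2.403, 2.024, 0.0]
ft_force: [-0.6, -0.8, -0.9]
grip_width: 0.549
[-0.64451921 -0.78020163 -0.90162368] 0.002238027094609895
the job is handed in; nothing more can be done
None
```

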